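# Load the lab mixer: vial into cup, cup into nest

## Task

Stand the blue-capped vial upright in the orange cup, right down on the cup's floor, while the cup is still standing on the bench. Then carry the orange cup with the vial in it to the mixer, seat the cup upright and fully down in the mixer's round nest, and let go. Do not tip the vial over at any time.

Things in the scene. Friction and masses are not known exactly. Their poses are not given: they have to be found in the camera images.
- blue_vial_center (a point): Centre (36 mm above the underside) of the upright amber vial with the BLUE cap; z up. Loose, 50 g, 72 mm tall; body 30 mm in diameter; cap 32 mm in diameter, the top 24 mm. Grip it by the cap, so that the fingers stay above the cup's rim as it goes in. Like vials with red and green caps stand in the same row, about 90 mm apart.
- orange_cup_center (a point): Centre (24 mm above the underside) of the ORANGE cup, open at the top; z up. Loose, 120 g, 48 mm tall, outside 62 mm across; inside a funnel 50 mm wide at the mouth, 36 at its floor, 6 mm up. A seated vial's centre is 18 mm above this point, its top 30 mm above the rim. Lift the loaded cup gripped 8 mm above this point, to clear vial and nest rim. A like cup, grey, stands about 155 mm away.
- nest (a point): Centre of the floor of the round nest on the mixer, 73 mm above the bench; z up. The mixer is a fixed white box, 200 x 170 mm, metal top, on the robot's left or right. The nest is a round dish with a grey floor and a black rim, flared, 8 mm high and 90 mm across outside; inside 70 mm wide at the floor, 82 at the mouth. A cup fully down stands on this floor, its centre 24 mm above this point.

How it is judged:
By the outcome, as a careful person would: the job done as asked, in the order asked, and still so for the second after the job is handed in, with the robot touching nothing.
It also fails if it takes over 54 s, if anything falls off the work surface, if the arm or the gripper's body presses on something with over 40 N, if the wrist force passes 120 N, or if a joint passes its speed limit or range.

## Robot

A 6-joint arm with a two-finger parallel gripper is mounted at the origin on the work surface. World frame = base frame: x ahead of the robot, y to its left, z up, the work surface at z = 0. Lengths are in m, angles in rad, forces in N, time in s.
With the tool pointing down it reaches from about 0.375 to 0.9 m from the base axis. Payload 3.1 kg.
Tool frame: the origin (TCP) lies midway between the tips of the shut fingers; the grasp point (between the pads) lies 19 mm behind it; x points along the fingers, z is the direction in which the jaws open and shut, and the axes are right-handed (so a half turn about x gives the same grasp; the last joint's range is limited). The gripper opens to 85 mm and grips with 20 to 120 N. Pads are 22 mm wide; open, the fingers measure 114 mm over their backs; the gripper's body (76 mm by 85 mm) begins 54 mm behind the grasp point. The pads swing forward as they close: fully open they stand 13 mm farther back than shut.
Start: joints at [0.976, 0.527, 1.433, -0, 1.181, -0.178], TCP at [0.253, 0.571, 0.231] pointing down, gripper open.
Joint ranges: [-3.08, 3.08], [-0.75, 2.2], [0.22, 2.44], [-1.43, 4.57], [0, 2.65], [-2.85, 2.85]. Speed limits (rad/s): [2.79, 2.79, 3.14, 3.14, 3.14, 3.14].

## Interface

Orientations are given as a unit quaternion [x, y, z, w].
In Python, from station import status, snapshot, camera_params, ticket gives the robot as it stands.
- The arm moves only by the tool arm_command, never from a script. Its argument "series" is a list that holds one entry, the list of rows, each a list of 4 numbers: the shift along the tool's x, y, z in mm, then the turn about the tool's x in rad. A call has 1 to 10 rows; each row shifts and turns the commanded pose from where the row before left it, along the tool's axes as they then stand; what a row does not reach is not made up. A row lasts 1/10 s, in which the tool goes at most 50 mm and 8.59 degrees, less where a joint would pass 70% of its speed; a pose out of reach is approached as far as the arm can. A call is refused whole if a number of a shift passes 50 or a number of a turn 0.15, either way. A call with a gripper value outside its range is refused whole. "jaw" is the opening in per cent of the stroke, from 0 (shut) to 100 (fully open), set as the call begins (left out, the last holds). The fingers move at their own pace and stop on an object; "force" is the grip in N (left out, the last holds). Time passes only in rows, so rows that do not move let the fingers close. It gives the time, the measured TCP pose, the force and the opening at its end, in the units of the state.
- status.sense(): the state, without advancing time (a new reading comes with each control period).
- snapshot(name): name is "side" or "top" or "wrist"; returns the picture (420x560x3 uint8, red, green, blue); there is no depth.
- camera_params(name): a dict with "fovy" (degrees; the focal length in pixels is half the picture's height over the tangent of half this angle, whatever the lens; pixels are square), "cx", "cy" (the principal point, pixels), "k1" (the pictures are not rectified: a ray, as slopes to the right and down, at radius r is drawn at 1 + k1 r^2 times it, then the intrinsics apply), "extrinsics" (4x4, takes a point from camera to world coordinates); the wrist camera has in their place "mount" (4x4, takes a point from camera to tool coordinates, whose origin is the TCP and whose axes are the tool frame's). Camera axes: x right, y down, z forward; pixel columns grow to the right and rows downward; lengths in m; the calibration is good to about 2 mm. A picture is of the moment at which its call begins: read the wrist's pose just before it. camera_params takes no time and is no camera call.
- ticket.sign_off(): hands the job in, once; it reports no verdict.
The state is a dict: "t": time; "q": joint angles; "qd": joint speeds; "tau": joint torques, N m; "tcp_pos": TCP position; "tool_rot": TCP orientation; "force": force on the tool from outside, world axes, zero at the start; "ft_torque": the same for the moment, N m; "finger_gap": opening from 0.0 (shut) to 1.0 (fully open).
Only numpy, scipy, OpenCV 4.12 (cv2) and the standard library are available. Lean on these libraries where they do the work, as an engineer would, in place of code of your own. Each camera call takes 0.05 s, during which the arm holds its last target. There are 200 camera calls.

## Working session

There is one attempt and no reset: what is moved stays moved. The work goes in short steps, Python scripts to look and compute and a tool call to move; the robot and the scene stay as the last step left them, time stands still between calls to the robot, and variables do not carry over. Pictures are saved under pics/ and viewed, about 8 in all and at most 12, crops included, and the job is handed in when it is done.

Besides the shell and the picture viewer there is one more tool, called in YAML: its name, and indented under it one key for each argument. arm_command: Moves the arm, as the interface text tells. Its arguments: {"type":"object","properties":{"series":{"type":"array"},"jaw":{"type":"number"},"force":{"type":"number"}},"required":["series"]}

```bash
mkdir -p pics
cat > h.py <<'E'
import numpy as np, cv2
from station import status, snapshot, camera_params, ticket
from scipy.spatial.transform import Rotation as R
def T():
    s=status.sense(); M=np.eye(4); M[:3,:3]=R.from_quat(s['tool_rot']).as_matrix(); M[:3,3]=s['tcp_pos']; return M
def ray(name,u,v,M=None):
    p=camera_params(name); f=210/np.tan(np.radians(p['fovy'])/2)
    d=np.array([(u-p['cx'])/f,(v-p['cy'])/f]); x=d.copy()
    for _ in range(30): x=d/(1+p['k1']*(x@x))
    E=np.array(p['extrinsics']) if 'extrinsics' in p else M@np.array(p['mount'])
    return E[:3,3],E[:3,:3]@np.r_[x,1]
def at(name,u,v,z,M=None):
    o,d=ray(name,u,v,M); return o+d*(z-o[2])/d[2]
def pix(name,P,M=None):
    p=camera_params(name); f=210/np.tan(np.radians(p['fovy'])/2)
    E=np.array(p['extrinsics']) if 'extrinsics' in p else M@np.array(p['mount'])
    c=np.linalg.inv(E)@np.r_[P,1]; x=c[:2]/c[2]; x=x*(1+p['k1']*(x@x))
    return x*f+[p['cx'],p['cy']]
def save(n,im): cv2.imwrite('pics/'+n+'.png',cv2.cvtColor(im,cv2.COLOR_RGB2BGR))
E
python3 - <<'E'
from h import *
s=status.sense(); print(s['t'],s['tcp_pos'],s['tool_rot'],s['force'],s['finger_gap']); print(T().round(3))
for n in('top','side','wrist'): print(camera_params(n)); save(n+'0',snapshot(n))
E
```

```text
0.0 [0.25256511 0.57087986 0.2302981 ] [-0.38604153  0.59337101  0.3854251   0.59188704] [-0.0532552   0.38764925 -0.85791359] 0.9990704523446884
[[-0.001 -0.914  0.405  0.253]
 [-0.002  0.405  0.914  0.571]
 [-1.     0.    -0.002  0.23 ]
 [ 0.     0.     0.     1.   ]]
{'fovy': 48.45121535659168, 'cx': 278.2547903417676, 'cy': 214.34851005476435, 'k1': -0.10943043672647618, 'extrinsics': array([[ 0.01934135, -0.99257892,  0.12005417,  0.4289367 ],
       [-0.99977384, -0.01813871,  0.01110227, -0.02068887],
       [-0.00884225, -0.12024175, -0.99270526,  1.07341335],
       [ 0.        ,  0.        ,  0.        ,  1.        ]])}
{'fovy': 57.367370243953914, 'cx': 278.8733660150788, 'cy': 212.4418638225852, 'k1': -0.07110818188605446, 'extrinsics': array([[ 0.99504639, -0.06317064,  0.07676035,  0.47791069],
       [-0.09920386, -0.5810755 ,  0.80778082, -0.65595878],
       [-0.00642447, -0.81139432, -0.58446385,  0.55306986],
       [ 0.        ,  0.        ,  0.        ,  1.        ]])}
{'fovy': 64.9449527417695, 'cx': 274.1434081281727, 'cy': 207.78013035530742, 'k1': -0.006518162817154195, 'mount': array([[ 3.36250337e-04, -3.25663805e-01,  9.45485575e-01,
        -1.42772196e-01],
       [ 9.19866281e-04, -9.45485128e-01, -3.25663978e-01,
         8.44660749e-02],
       [ 9.99999520e-01,  9.79224922e-04, -1.83525394e-05,
         1.01894302e-03],
       [ 0.00000000e+00,  0.00000000e+00,  0.00000000e+00,
         1.00000000e+00]])}
```

View pics/top0.png

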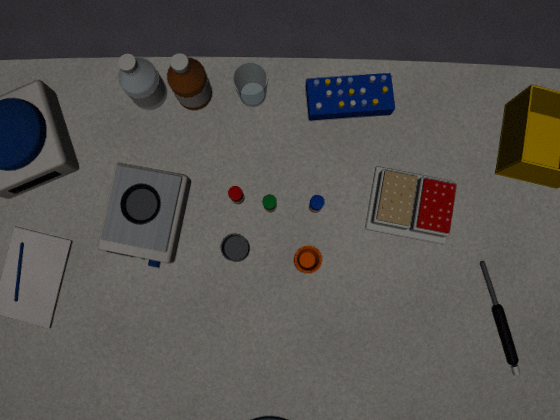

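View pics/side0.png

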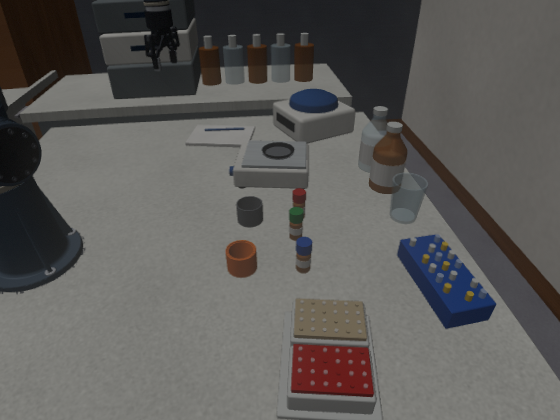

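The top view shows the blue cap at (317,202), the orange cup's mouth at (308,260), and the nest at (141,204) on the robot's left. The side view shows the blue cap at (304,244), the orange cup's mouth at (242,251) and the nest at (278,151).

Run:
```python
from h import *
print('tcp pix',pix('side',T()[:3,3]),pix('top',T()[:3,3]))
g=lambda n:cv2.imread(f'pics/{n}0.png')
def tri(a,b):
    o1,d1=ray('top',*a);o2,d2=ray('side',*b); A=np.c_[d1,-d2]; t=np.linalg.lstsq(A,o2-o1,rcond=None)[0]
    return ((o1+d1*t[0]+o2+d2*t[1])/2).round(4), np.linalg.norm(A@t-(o2-o1)).round(4)
for nm,a,b,z in(('cap',(317,202),(304,241),.072),('cup',(308,259),(242,251),.048),('nest',(141,204),(278,151),.077)):
    print(nm,at('top',*a,z).round(4),at('side',*b,z).round(4),tri(a,b))
t=g('top'); c1=t[170:290,210:350]; c2=t[170:240,100:180]
c=np.hstack([cv2.resize(c1,(560,480),interpolation=2),cv2.resize(cv2.copyMakeBorder(c2,0,50,0,0,0),(240,360),interpolation=2).copy() if 0 else cv2.copyMakeBorder(cv2.resize(c2,(240,210),interpolation=2),0,270,0,0,0)])
cv2.imwrite('pics/crop1.png',cv2.convertScaleAbs(c,alpha=1.8))
```

```text
tcp pix [167.19134677  70.46835281] [-32.83524624 354.97686305]
cap [ 0.5785 -0.093   0.072 ] [ 0.5802 -0.0909  0.072 ] (array([ 0.5791, -0.0929,  0.0737]), np.float64(0.0015))
cup [ 0.4557 -0.0763  0.048 ] [ 0.4587 -0.08    0.048 ] (array([ 0.4572, -0.0764,  0.0447]), np.float64(0.0028))
nest [0.5667 0.2905 0.077 ] [0.5666 0.2884 0.077 ] (array([0.5669, 0.2909, 0.0757]), np.float64(0.0001))
```

View pics/crop1.png

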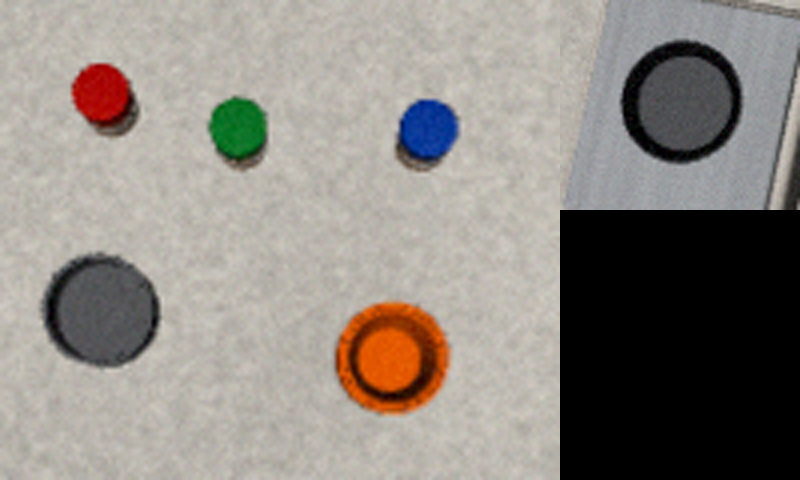

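Cap, cup and nest agree between the two views within 3 mm. The heights are right too. Crop readings: cap (428,129), cup mouth (393,357), nest (682,101). Next I move above the vial.

arm_command:
  series:
    - [[0,-15,-13,0],[0,-33,-28,0],[0,-33,-28,0],[0,-33,-28,0],[0,-33,-28,0],[0,-33,-28,0],[0,-33,-28,0],[0,-33,-28,0],[0,-33,-28,0],[0,-33,-28,0]]
  jaw: 100
  force: 40

```text
t: 1.15
tcp_pos: [0.4314, 0.2012, 0.2313]
tool_rot: [-0.386, 0.593, 0.386, 0.593]
force: [-0.2, 0.6, 0.4]
finger_gap: 1.0
```

arm_command:
  series:
    - [[0,-33,-28,0],[0,-33,-28,0],[0,-33,-28,0],[0,-33,-28,0],[0,-33,-28,0],[0,-33,-28,0],[0,-33,-28,0],[0,-22,-18,0],[0,0,0,0],[0,0,0,0]]

```text
t: 2.15
tcp_pos: [0.5752, -0.0955, 0.2307]
tool_rot: [-0.385, 0.593, 0.386, 0.593]
force: [-0.6, -0.2, -0.5]
finger_gap: 1.001
```

Run:
```python
from h import *
M=T(); np.save('M1.npy',M); im=snapshot('wrist'); cv2.imwrite('pics/w1.png',cv2.convertScaleAbs(im[:,:,::-1],alpha=1.6))
print(M.round(4)); 
for P in((.579,-.093,.072),(.457,-.077,.048)): print(pix('wrist',P,M))
```

```text
[[-1.500e-03 -9.138e-01  4.061e-01  5.752e-01]
 [ 1.000e-03  4.061e-01  9.138e-01 -9.550e-02]
 [-1.000e+00  1.800e-03  3.000e-04  2.307e-01]
 [ 0.000e+00  0.000e+00  0.000e+00  1.000e+00]]
[277.03006998 191.25941696]
[238.66413237  58.33465446]
```

View pics/w1.png

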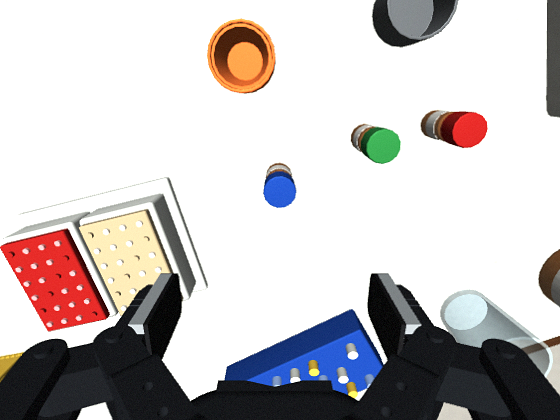

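Wrist view: the blue cap's top is near (280,190) and the orange mouth near (241,54). Both are close to the predictions of (277,191) and (239,58). I'll enlarge for a finer reading.

Run:
```python
import cv2,numpy as np
im=cv2.imread('pics/w1.png'); a=im[5:105,195:290]; b=im[155:215,255:305]
a=cv2.resize(a,None,fx=4,fy=4,interpolation=2); b=cv2.resize(b,None,fx=6,fy=6,interpolation=2)
b=cv2.copyMakeBorder(b,0,40,0,0,0)
cv2.imwrite('pics/c2.png',np.hstack([a,b]))
```

```text
(no output)
```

View pics/c2.png

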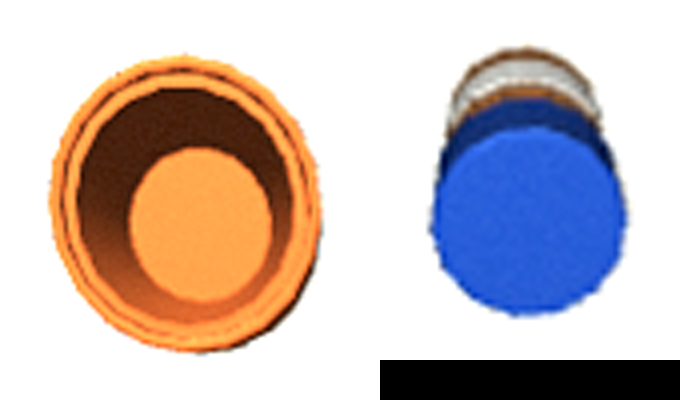

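Run:
```python
from h import *
M=np.load('M1.npy'); Ri=M[:3,:3].T
for n,u,v,z in(('cap',279.4,191.25,.072),('mouth',240.9,55.4,.048),('floor',244.9,60.6,.006)):
    P=at('wrist',u,v,z,M); print(n,P.round(4),'tool mm',(Ri@(P-M[:3,3])*1e3).round(1))
for n,u,v,z in(('cap',316.6,201.9,.072),('mouth',307.9,258.9,.048),('nest',140.3,203.3,.077)): print(n,at('top',u,v,z).round(4))
```

```text
cap [ 0.5799 -0.0909  0.072 ] tool mm [158.7  -2.8   6. ]
mouth [ 0.4556 -0.0741  0.048 ] tool mm [182.9 117.6 -29.1]
floor [ 0.4561 -0.0742  0.006 ] tool mm [224.9 117.  -29. ]
cap [ 0.5788 -0.0921  0.072 ]
mouth [ 0.4559 -0.076   0.048 ]
nest [0.5682 0.2922 0.077 ]
```

arm_command:
  series:
    - [[10,-2.5,6,0],[25,0,0,0],[30,0,0,0],[30,0,0,0],[30,0,0,0],[25,0,0,0],[20,0,0,0],[10,0,0,0],[5,0,0,0],[0,0,0,0]]

```text
t: 3.2
tcp_pos: [0.5803, -0.09, 0.0461]
tool_rot: [-0.386, 0.593, 0.386, 0.592]
force: [-0.2, -0.3, 0.4]
finger_gap: 0.999
```

Run:
```python
from h import *
print(T().round(4)[:3,3]); a=snapshot('wrist')[150:420]; save('w2',a)
```

```text
[ 0.5803 -0.09    0.0461]
```

View pics/w2.png

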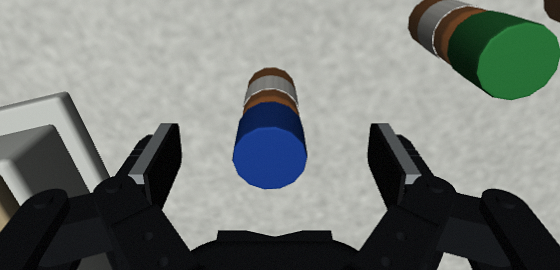

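The cap sits between the pads, with its centre at (269,155) against a jaw midline near 275. I'll shift 2 mm in tool z and close.

arm_command:
  series:
    - [[0,0,-2,0],[0,0,0,0],[0,0,0,0],[0,0,0,0],[0,0,0,0],[0,0,0,0],[0,0,0,0],[0,0,0,0],[0,0,0,0],[0,0,0,0]]
  jaw: 0
  force: 40

```text
t: 4.25
tcp_pos: [0.58, -0.0928, 0.047]
tool_rot: [-0.386, 0.592, 0.385, 0.593]
force: [-0.3, 1.0, 5.4]
finger_gap: 0.363
```

arm_command:
  series:
    - [[-5,0,0,0],[-10,0,0,0],[-15,0,0,0],[-15,0,0,0],[-15,0,0,0],[-10,0,0,0],[-5,0,0,0],[0,0,0,0]]

```text
t: 5.05
tcp_pos: [0.5799, -0.0927, 0.122]
tool_rot: [-0.386, 0.592, 0.385, 0.593]
force: [0.5, 0.6, -1.3]
finger_gap: 0.356
```

Run:
```python
from h import *
M=T(); np.save('M3.npy',M);print(M.round(4)); a=snapshot('wrist'); save('w3',cv2.convertScaleAbs(a,alpha=1.3))
d=M[:3,:3].T@(np.array([.456,-.0745,0])-M[:3,3])*1e3; print(d)
```

```text
[[ 1.300e-03 -9.144e-01  4.048e-01  5.799e-01]
 [-5.000e-04  4.048e-01  9.144e-01 -9.270e-02]
 [-1.000e+00 -1.400e-03  1.000e-04  1.220e-01]
 [ 0.000e+00  0.000e+00  0.000e+00  1.000e+00]]
[121.8750001  120.85656361 -33.55630857]
```

View pics/w3.png

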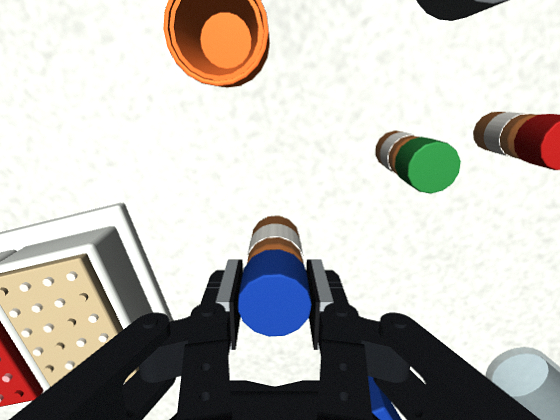

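The vial is held and lifted: cap top at about (274.5,293), cup floor centre at (225.5,41). Now I compute the vial-to-cup offset from this same image.

Run:
```python
from h import *
M=np.load('M3.npy'); 
c=at('wrist',274.5,293,.147,M); f=at('wrist',225.5,41,.006,M)
print(c.round(4),f.round(4)); print('to go',(M[:3,:3].T@(f-c)*1e3).round(1),'vial in tool',(M[:3,:3].T@(c-M[:3,3])*1e3).round(1))
```

```text
[ 0.5744 -0.0889  0.147 ] [ 0.4567 -0.0748  0.006 ]
to go [140.8 113.6 -34.7] vial in tool [-25.    6.5   1.2]
```

arm_command:
  series:
    - [[0,5,-2,0],[0,12,-3,0],[0,17,-5,0],[0,17,-5,0],[0,17,-5,0],[0,17,-5,0],[0,17,-5,0],[0,11,-3,0],[0,5,-1,0],[0,0,0,0]]

```text
t: 6.1
tcp_pos: [0.4574, -0.0757, 0.1212]
tool_rot: [-0.385, 0.593, 0.386, 0.593]
force: [0.5, -0.5, 0.3]
finger_gap: 0.36
```

Run:
```python
from h import *
M=T(); np.save('M4.npy',M);print(M[:3,3].round(4)); a=cv2.convertScaleAbs(snapshot('wrist'),alpha=1.3); b=snapshot('side')
u=pix('side',M[:3,3]).astype(int);print(u)
x0=u[0]-50;y0=u[1]-70;print(x0,y0)
A=cv2.resize(a[160:350,200:350],None,fx=2.5,fy=2.5,interpolation=2); B=cv2.resize(b[y0:y0+140,x0:x0+100],None,fx=4,fy=4,interpolation=2)
B=cv2.convertScaleAbs(B,alpha=1.6); h=560; A=cv2.copyMakeBorder(A,0,h-A.shape[0],0,0,0); save('c4',np.hstack([A,B])); print(A.shape,B.shape)
```

```text
[ 0.4574 -0.0757  0.1212]
[238 220]
188 150
(560, 375, 3) (560, 400, 3)
```

View pics/c4.png

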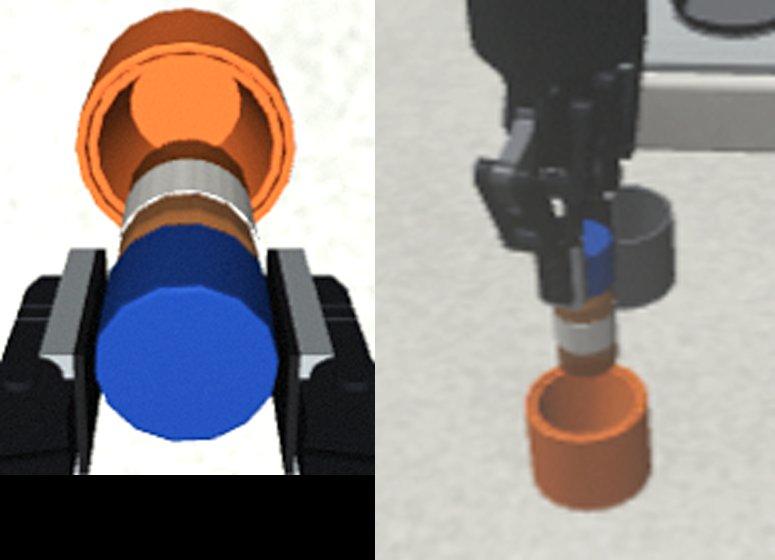

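Run:
```python
from h import *
M=np.load('M4.npy')
for z in(.143,.147): 
  c=at('wrist',274.7,305.1,z,M); print(c.round(4),(M[:3,:3].T@(c-M[:3,3])*1e3).round(1))
# vial-bottom in side crop, expected pixel if vial axis at (x,y)
for P in((.456,-.0745,.075),(.456,-.0745,.048),(.456,-.0745,0)):
  print((pix('side',P)-[188,150])*4+[375,0], (pix('wrist',P,M)-[200,160])*2.5)
```

```text
[ 0.4595 -0.0752  0.143 ] [-21.8  -1.6   1.3]
[ 0.4569 -0.0741  0.147 ] [-25.8   1.2   1.3]
[581.69677526 355.26981138] [183.44064413 186.24240615]
[585.33127316 397.06992137] [183.68238894 147.53860719]
[591.46536923 467.15827439] [184.00199045  96.38038396]
```

The vial and cup are aligned within about 1 mm: cap top at (187,363), cup mouth column at 186, and in the side view vial 586 against cup 589. Lowering in.

arm_command:
  series:
    - [[5,0.5,0,0],[10,0,0,0],[12,0,0,0],[12,0,0,0],[10,0,0,0],[7,0,0,0],[4,0,0,0],[2,0,0,0],[2,0,0,0],[0,0,0,0]]

```text
t: 7.2
tcp_pos: [0.4576, -0.0758, 0.0574]
tool_rot: [-0.386, 0.593, 0.386, 0.593]
force: [-0.4, 0.4, -0.4]
finger_gap: 0.361
```

arm_command:
  series:
    - [[1,0,0,0],[1,0,0,0],[1,0,0,0],[0,0,0,0]]

```text
t: 7.6
tcp_pos: [0.4575, -0.0757, 0.0543]
tool_rot: [-0.386, 0.593, 0.386, 0.593]
force: [-0.8, 0.5, -1.0]
finger_gap: 0.361
```

arm_command:
  series:
    - [[1,0,0,0],[0.5,0,0,0],[0,0,0,0]]

```text
t: 7.9
tcp_pos: [0.4575, -0.0757, 0.053]
tool_rot: [-0.386, 0.593, 0.386, 0.593]
force: [-1.2, 0.7, 2.5]
finger_gap: 0.362
```

arm_command:
  series:
    - [[0.5,0,0,0],[0.5,0,0,0],[0,0,0,0]]

```text
t: 8.2
tcp_pos: [0.4577, -0.0758, 0.0529]
tool_rot: [-0.386, 0.592, 0.385, 0.593]
force: [-1.1, 0.8, 11.4]
finger_gap: 0.36
```

Contact at TCP z = 0.053 is exactly the floor height expected. I unload, release and look.

arm_command:
  series:
    - [[-1,0,0,0],[0,0,0,0],[0,0,0,0],[0,0,0,0],[0,0,0,0],[0,0,0,0],[0,0,0,0]]
  jaw: 100

```text
t: 8.9
tcp_pos: [0.4574, -0.0757, 0.0527]
tool_rot: [-0.386, 0.593, 0.386, 0.593]
force: [0.6, 0.1, -0.8]
finger_gap: 1.001
```

Run:
```python
from h import *
M=T();np.save('M5.npy',M);print(M[:3,3].round(4)); a=cv2.convertScaleAbs(snapshot('wrist'),alpha=1.3); b=snapshot('side')
x0,y0=188,180
A=cv2.resize(a[150:400,130:430],None,fx=1.4,fy=1.4,interpolation=2); B=cv2.resize(b[y0:y0+110,x0:x0+95],None,fx=4,fy=4,interpolation=2)
B=cv2.convertScaleAbs(B,alpha=1.6); A=cv2.copyMakeBorder(A,0,440-A.shape[0],0,0,0); save('c5',np.hstack([A,B]));print(A.shape)
```

```text
[ 0.4574 -0.0757  0.0527]
(440, 420, 3)
```

View pics/c5.png

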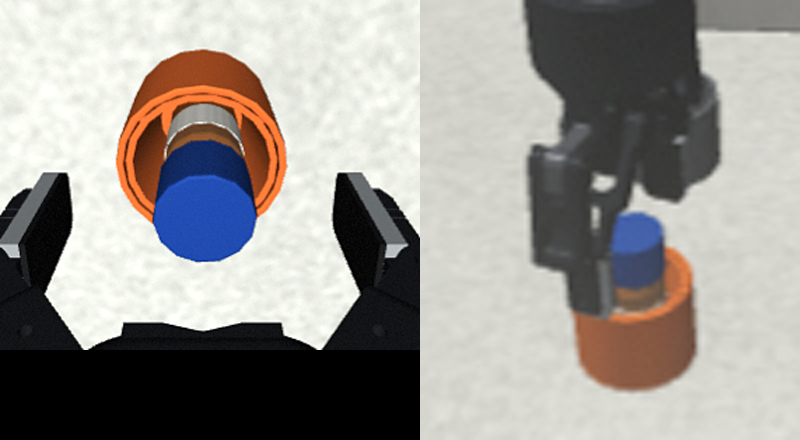

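The vial stands upright in the cup, cap at (204,218) over the cup mouth at about 202, and the jaw midline is at 202. I lower around the cup and grip.

arm_command:
  series:
    - [[5,1.5,0,0],[8,0,0,0],[10,0,0,0],[8,0,0,0],[6,0,0,0],[3,0,0,0],[0,0,0,0]]

```text
t: 9.7
tcp_pos: [0.4558, -0.075, 0.0122]
tool_rot: [-0.385, 0.593, 0.386, 0.592]
force: [-0.5, 0.1, -0.7]
finger_gap: 1.0
```

arm_command:
  series:
    - [[0,0,0,0],[0,0,0,0],[0,0,0,0],[0,0,0,0],[0,0,0,0],[0,0,0,0]]
  jaw: 0
  force: 40

```text
t: 10.3
tcp_pos: [0.4562, -0.0752, 0.0134]
tool_rot: [-0.386, 0.592, 0.386, 0.593]
force: [-0.0, -0.9, 6.2]
finger_gap: 0.727
```

arm_command:
  series:
    - [[-3,0,0,0],[-6,0,0,0],[-9,0,0,0],[-12,0,0,0],[-15,0,0,0],[-15,0,0,0],[-15,0,0,0],[-15,0,0,0],[-10,0,0,0],[-5,0,0,0]]

```text
t: 11.3
tcp_pos: [0.4565, -0.0752, 0.1192]
tool_rot: [-0.386, 0.592, 0.385, 0.593]
force: [0.6, 0.1, -2.1]
finger_gap: 0.727
```

Run:
```python
from h import *
M=T();np.save('M6.npy',M);s=status.sense();print(M.round(4),s['force'],s['q'].round(2) if hasattr(s['q'],'round') else s['q']); 
for n in((.5682,.2922,.073),(.567,.2905,.073)): print((M[:3,:3].T@(np.array(n)-M[:3,3])*1e3).round(1))
a=cv2.convertScaleAbs(snapshot('wrist'),alpha=1.2); save('w6',a)
```

```text
[[ 2.000e-03 -9.144e-01  4.048e-01  4.565e-01]
 [-8.000e-04  4.048e-01  9.144e-01 -7.520e-02]
 [-1.000e+00 -2.100e-03  1.000e-04  1.192e-01]
 [ 0.000e+00  0.000e+00  0.000e+00  1.000e+00]] [ 0.62718107  0.14206533 -2.11685079] [-0.41  0.5   1.94  0.    0.7  -1.56]
[ 46.2  46.7 381.2]
[ 46.1  47.1 379.1]
```

View pics/w6.png

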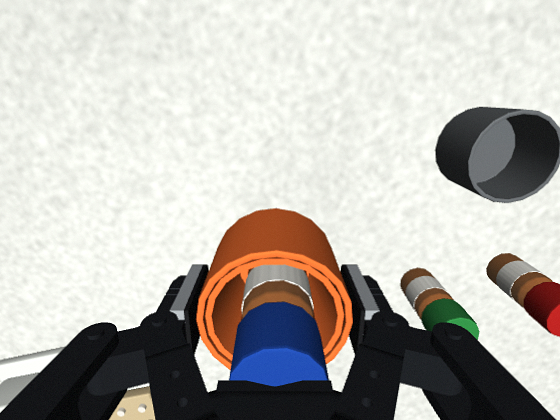

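Cup and vial are lifted together, upright and gripped evenly. The cup mouth spans about 198–352. I carry it to the nest, +47 mm in tool y and +380 mm in tool z.

arm_command:
  series:
    - [[-2,0.5,4,0],[-2,1,8,0],[-2,1.5,12,0],[-2,2,16,0],[-2,2.2,18,0],[-2,2.2,18,0],[-2,2.2,18,0],[-2,2.2,18,0],[-2,2.2,18,0],[-2,2.2,18,0]]

```text
t: 12.35
tcp_pos: [0.4991, 0.0695, 0.1374]
tool_rot: [-0.386, 0.593, 0.386, 0.592]
force: [-0.4, -0.2, -1.2]
finger_gap: 0.724
```

arm_command:
  series:
    - [[0,2.2,18,0],[0,2.2,18,0],[0,2.2,18,0],[0,2.2,18,0],[0,2.2,18,0],[0,2.2,18,0],[0,2.2,18,0],[0,2.2,18,0],[0,2.2,18,0],[0,2.2,18,0]]

```text
t: 13.35
tcp_pos: [0.5523, 0.2426, 0.1376]
tool_rot: [-0.386, 0.593, 0.386, 0.592]
force: [-0.4, 0.1, -1.2]
finger_gap: 0.73
```

arm_command:
  series:
    - [[0,2,16,0],[0,1.8,12,0],[0,1.2,10,0],[0,1,8,0],[0,0.5,6,0],[0,0,0,0],[0,0,0,0]]

```text
t: 14.05
tcp_pos: [0.5671, 0.2909, 0.1377]
tool_rot: [-0.386, 0.593, 0.386, 0.592]
force: [-0.2, -0.5, -1.0]
finger_gap: 0.723
```

Run:
```python
from h import *
M=T();np.save('M7.npy',M);print(M.round(4)); a=cv2.convertScaleAbs(snapshot('wrist'),alpha=1.2); b=snapshot('side'); save('s7',b)
x0,y0=220,70
A=cv2.resize(a[140:420,130:430],None,fx=1.35,fy=1.35,interpolation=2); B=cv2.resize(b[y0:y0+120,x0:x0+95],None,fx=4,fy=4,interpolation=2)
B=cv2.convertScaleAbs(B,alpha=1.6); A=cv2.copyMakeBorder(A,0,480-A.shape[0],0,0,0); save('c7',np.hstack([A,B]));print(A.shape)
for n in((.5682,.2922,.073),(.567,.2905,.073)):
  print((M[:3,:3].T@(np.array(n)-M[:3,3])*1e3).round(1)); print((pix('wrist',n,M)-[130,140])*1.35,(pix('side',n)-[x0,y0])*4+[405,0])
```

```text
[[-4.000e-04 -9.143e-01  4.050e-01  5.671e-01]
 [-4.000e-04  4.050e-01  9.143e-01  2.909e-01]
 [-1.000e+00  2.000e-04 -6.000e-04  1.377e-01]
 [ 0.000e+00  0.000e+00  0.000e+00  1.000e+00]]
(480, 405, 3)
[64.7 -0.5  1.6]
[195.82578871 116.89248764] [638.84253689 326.61672203]
[64.7 -0.1 -0.4]
[191.76491657 116.13322851] [637.34627282 327.82336002]
```

View pics/c7.png

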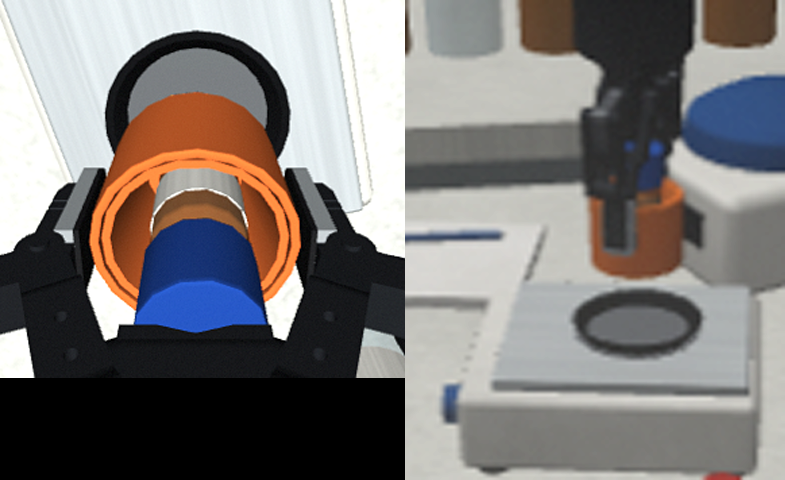

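Wrist view: nest rim centred at about 197.5 and cup at about 195.5. Side view: nest centre (638,327), as predicted. I shift y −1, z +1 and lower; the floor is expected at TCP z of about 0.086.

arm_command:
  series:
    - [[3,-1,1,0],[6,0,0,0],[9,0,0,0],[9,0,0,0],[8,0,0,0],[6,0,0,0],[4,0,0,0],[2,0,0,0],[1,0,0,0],[0,0,0,0]]

```text
t: 15.15
tcp_pos: [0.5687, 0.2919, 0.0899]
tool_rot: [-0.386, 0.592, 0.386, 0.593]
force: [1.0, -0.3, -0.8]
finger_gap: 0.725
```

arm_command:
  series:
    - [[1,0,0,0],[1,0,0,0],[0,0,0,0],[0,0,0,0]]

```text
t: 15.55
tcp_pos: [0.5686, 0.2918, 0.0879]
tool_rot: [-0.386, 0.593, 0.386, 0.593]
force: [-0.2, 0.5, -1.7]
finger_gap: 0.723
```

arm_command:
  series:
    - [[1,0,0,0],[0.5,0,0,0],[0,0,0,0]]

```text
t: 15.85
tcp_pos: [0.5686, 0.2918, 0.0865]
tool_rot: [-0.386, 0.593, 0.386, 0.593]
force: [-1.0, -0.7, 0.4]
finger_gap: 0.73
```

arm_command:
  series:
    - [[0.5,0,0,0],[0.5,0,0,0],[0,0,0,0]]

```text
t: 16.15
tcp_pos: [0.5686, 0.2918, 0.0865]
tool_rot: [-0.386, 0.592, 0.386, 0.593]
force: [-2.8, -0.5, 5.9]
finger_gap: 0.726
```

Contact at 0.0865, the expected floor height. Release and rise straight up.

arm_command:
  series:
    - [[-0.5,0,0,0],[0,0,0,0],[0,0,0,0],[0,0,0,0],[0,0,0,0],[0,0,0,0]]
  jaw: 100

```text
t: 16.75
tcp_pos: [0.5686, 0.2917, 0.0857]
tool_rot: [-0.386, 0.593, 0.386, 0.593]
force: [-0.2, 0.1, 0.3]
finger_gap: 0.996
```

arm_command:
  series:
    - [[-4,0,0,0],[-8,0,0,0],[-12,0,0,0],[-20,0,0,0],[-20,0,0,0],[-20,0,0,0],[-20,0,0,0],[-15,0,0,0],[-8,0,0,0],[0,0,0,0]]

```text
t: 17.75
tcp_pos: [0.5694, 0.2921, 0.215]
tool_rot: [-0.386, 0.591, 0.385, 0.594]
force: [0.2, -0.1, -0.1]
finger_gap: 0.999
```

Run:
```python
from h import *
M=T();print(M[:3,3].round(4)); a=cv2.convertScaleAbs(snapshot('wrist'),alpha=1.2); b=snapshot('side')
x0,y0=220,90
A=cv2.resize(a[60:340,130:430],None,fx=1.35,fy=1.35,interpolation=2); B=cv2.resize(b[y0:y0+110,x0:x0+95],None,fx=4,fy=4,interpolation=2)
B=cv2.convertScaleAbs(B,alpha=1.6); A=cv2.copyMakeBorder(A,0,440-A.shape[0],0,0,0); save('c8',np.hstack([A,B]))
n=(.5682,.2922)
for z in(.073,.121,.151): print(z,(pix('wrist',(*n,z),M)-[130,60])*1.35,(pix('side',(*n,z))-[x0,y0])*4+[405,0])
```

```text
[0.5694 0.2921 0.215 ]
0.073 [191.95725354 177.88682051] [638.84253689 246.61672203]
0.121 [191.66880575 201.9731329 ] [638.33878776 182.08525659]
0.151 [191.42892749 222.01075524] [638.01063851 140.052967  ]
```

View pics/c8.png

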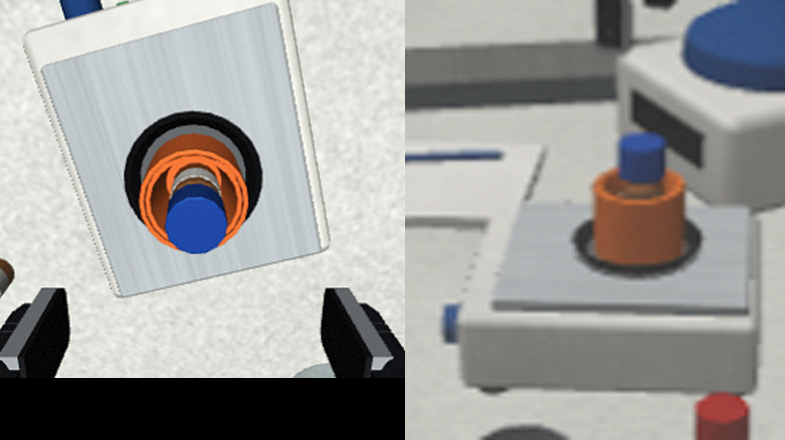

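The cup stands upright inside the nest's rim with the vial upright in it. In the side view the cap is at about (641,143) against a predicted (638,140). In the wrist view it is at (196,222) against (191,222). The gripper is clear.

```bash
python3 -c "
from station import ticket; print(ticket.sign_off())"
```

```text
the job is handed in; nothing more can be done
None
```

I stood the blue-capped vial on the orange cup's floor while the cup was on the bench. I then carried the loaded cup to the mixer, seated it in the nest, let go and backed off. The job was handed in at about 18 s.

**Vial in cup:** it touched down at TCP z = 0.053 m, the height expected for the cup's floor, and the picture after release showed it upright.

**Cup in nest:** it touched down at TCP z = 0.0865 m, about the 0.086 m expected for the nest floor. The last wrist and side views show the cup upright inside the rim, the vial upright in it and the gripper clear.

**Forces:** the highest wrist force reported was about 12 N.

**Disagreements:** one rough reading of the held vial was about 5 mm off, and I re-measured it before lowering. In the last pictures the cap showed about 5 enlarged pixels (2–3 mm) to the side of its predicted spot in the wrist view. The nest rim had shown a similar offset before placing, so I put it down to calibration. No check failed.

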